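Index the casting turntable to the cone

ROBOT

A 6-joint arm with a two-finger parallel gripper is mounted at the origin on the work surface. World frame = base frame: x ahead of the robot, y to its left, z up, the work surface at z = 0. Lengths are in m, angles in rad, forces in N, time in s.
With the tool pointing down it reaches from about 0.35 to 0.85 m from the base axis. Payload 8.1 kg.
Tool frame: the origin (TCP) lies at the centre of the arm's flange, where the gripper is bolted on; the fingertips stand 186 mm ahead of it and the grasp point (between the pads) lies 167 mm ahead of it (robot.grasp_offset is the distance from the TCP to the grasp point, in m); z points along the fingers, y is the line along which they close (so a half turn about z gives the same grasp; the last joint's range is limited). The gripper opens to 93 mm and grips with 3 to 60 N. Pads are 15 mm wide; open, the fingers measure 128 mm over their backs; the gripper's body (75 mm by 188 mm) begins 65 mm behind the grasp point.
Start: joints at [1.256, 0.13, 1.488, -0, 1.523, -0.085], TCP at [0.137, 0.584, 0.405] pointing down, gripper open.
Joint ranges: [-2.96, 2.96], [-0.89, 2.26], [0.02, 2.5], [-1.34, 4.48], [0, 2.73], [-2.66, 2.66]. Speed limits (rad/s): [2.39, 2.39, 2.79, 3.14, 3.14, 3.14].

INTERFACE

Orientations are given as a rotation vector (axis times angle).
In Python, from plant import robot gives the robot as it stands.
- The arm moves only by the tool drive_tool, never from a script. Its argument "moves" is one flat list of numbers, 7 for each row, row after row: the finger opening in mm, from 0 to 93, then the shift along the tool's x, y, z in mm, then the turn, a rotation vector about the tool's x, y, z in degrees. A call has 1 to 8 rows; each row shifts and turns the commanded pose from where the row before left it, along the tool's axes as they then stand; what a row does not reach is not made up. A row lasts 1/10 s, in which the tool goes at most 50 mm and 8.59 degrees, less where a joint would pass 70% of its speed; a pose out of reach is approached as far as the arm can. A call is refused whole if a number of a shift passes 50 or a number of a turn 8.59, either way. A call with a gripper value outside its range is refused whole. The fingers move at their own pace and stop on an object; "grip_force" is the grip in N (left out, the last holds). Time passes only in rows, so rows that do not move let the fingers close. It gives the time, the measured TCP pose, the force, the opening and the grip force at its end, in the units of the state.
- robot.read_state(): the state, without advancing time (a new reading comes with each control period).
- robot.read_camera(name): name is "scene" or "top"; returns a dict with "color" (384x512x3 uint8, red, green, blue), "depth" (384x512 float32, m along the optical axis (not along the pixel's ray), 0 where there is no reading), "mtx" (3x3 intrinsics, pixels), "R" (3x3) and "t" (3): a world point X has camera coordinates R X + t. Camera axes: x right, y down, z forward; pixel columns grow to the right and rows downward; lengths in m; the calibration is good to about 2 mm. A picture is of the moment at which its call begins.
- robot.close_job(): hands the job in; it is judged then, once.
The state is a dict: "t": time; "q": joint angles; "dq": joint speeds; "joint_torque": joint torques, N m; "tool_pos": TCP position; "orientation": TCP orientation; "force": force on the tool from outside, world axes, zero at the start; "wrist_torque": the same for the moment, N m; "opening": finger opening in m; "gripper_force": force on a finger pad.
Only numpy, scipy, OpenCV 4.12 (cv2) and the standard library are available. Lean on these libraries where they do the work, as an engineer would, in place of code of your own. Each camera call takes 0.05 s, during which the arm holds its last target. There are 200 camera calls.

TASK

On the sculptor's bench, turn the indexing table one click, whichever way is right, so that the plaster cone comes round to the pointer post and the table rests clicked in at that position. Do not touch the cone: it must ride round standing upright in its cup.

Things in the scene. Friction and masses are not known exactly. Their poses are not given: they have to be found in the camera images.
- disc (a joint): Angle (rad, counter-clockwise from above positive, 0 at start) of the 250 mm disc, top 60 mm above the bench, on a grey base. It clicks into rest every 60 degrees (1.047 rad), one of six shallow black rubber cups (52 mm inside, 6 mm deep, 85 mm from the axis) per click. Passing between clicks takes 0.2 N m; let go within 20 degrees of a click it pulls in to within 3. Range +-3 rad.
- hub (a point): Middle of the dark steel handle bar on the disc's axis, 124 mm above the bench, for turning the disc by and turning with it. The bar is 70 mm long (this point's x axis), 14 mm thick (its y axis), 32 mm high, underside 108 mm above the bench, on a 24 mm post; z is up. All else on the disc is lower than 108 mm.
- mark (a point): Fixed working position: the point on the cup circle, at cup-floor height (62 mm above the bench, 85 mm from the axis), in front of the dark pointer post. The post stands on the base just outside the disc, 162 mm from the axis, its top 93 mm above the bench, its beak pointing at the axis. It does not turn with the disc.
- cone: Loose white plaster cone, 46 mm wide at the foot, 44 mm high, about 60 g; origin at the centre of its underside, z up. It starts in the cup one click to one side or the other of the pointer. Three other loose plaster casts (plain drum, square block, stepped round) stand in other cups.
Things that resemble listed ones, but are neither listed nor needed, are in the scene too. Leave any black or purple look-alike of the cone alone.

How it is judged:
By the outcome, as a careful person would: the job done as asked, in the order asked, and still so for the second after the job is handed in, with the robot touching nothing.
It also fails if it takes over 32 s, if anything falls off the work surface, if the arm or the gripper's body presses on something with over 40 N, if the wrist force passes 120 N, or if a joint passes its speed limit or range.

## Working session

There is one attempt and no reset: what is moved stays moved. The work goes in short steps, Python scripts to look and compute and a tool call to move; the robot and the scene stay as the last step left them, time stands still between calls to the robot, and variables do not carry over. Pictures are saved under pics/ and viewed, at most 10 in all, crops included, and the job is handed in when it is done.

Besides the shell and the picture viewer there is one more tool, called after "Call:" as name(argument=value, ...) on one line, values as JSON. drive_tool: Moves the arm, as the interface text tells. Its arguments: {"type":"object","properties":{"moves":{"type":"array","items":{"type":"number"}},"grip_force":{"type":"number"}},"required":["moves"]}

```bash
mkdir -p pics; python3 - <<'E'
from plant import robot
import cv2,numpy as np
for n in("top","scene"):
    c=robot.read_camera(n); np.savez(n+".npz",**c)
    cv2.imwrite(f"pics/{n}0.png",cv2.resize(c["color"][:,:,::-1],(768,576)))
    print(n,c["mtx"].round(1).tolist(),(-c["R"].T@c["t"]).round(3))
s=robot.read_state();print(s["t"],s["tool_pos"],s["orientation"])
E
```

```text
top [[358.5, 0.0, 252.4], [0.0, 358.5, 202.5], [0.0, 0.0, 1.0]] [0.509 0.112 0.798]
scene [[377.8, 0.0, 258.7], [0.0, 377.8, 191.5], [0.0, 0.0, 1.0]] [0.929 0.488 0.582]
0.1 [0.13659384 0.58403711 0.40377984] [-3.60184206e-01 -3.12053415e+00  2.63123677e-03]
```

View pics/top0.png

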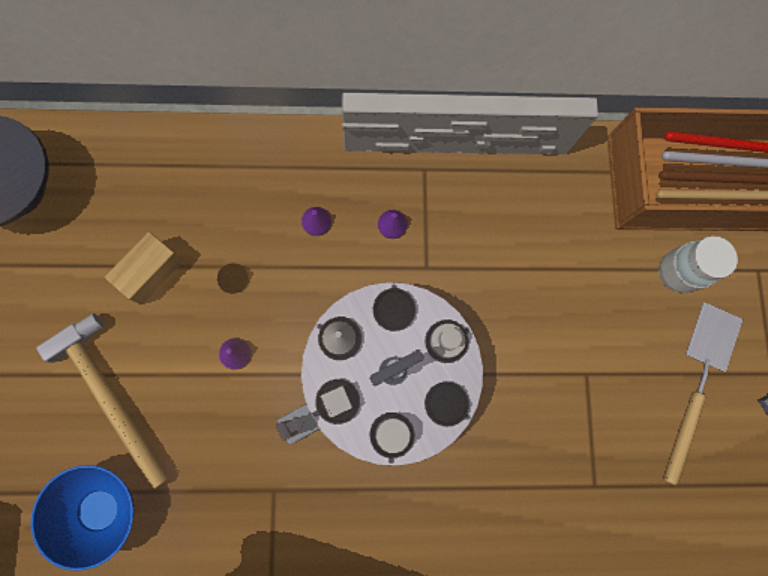

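View pics/scene0.png

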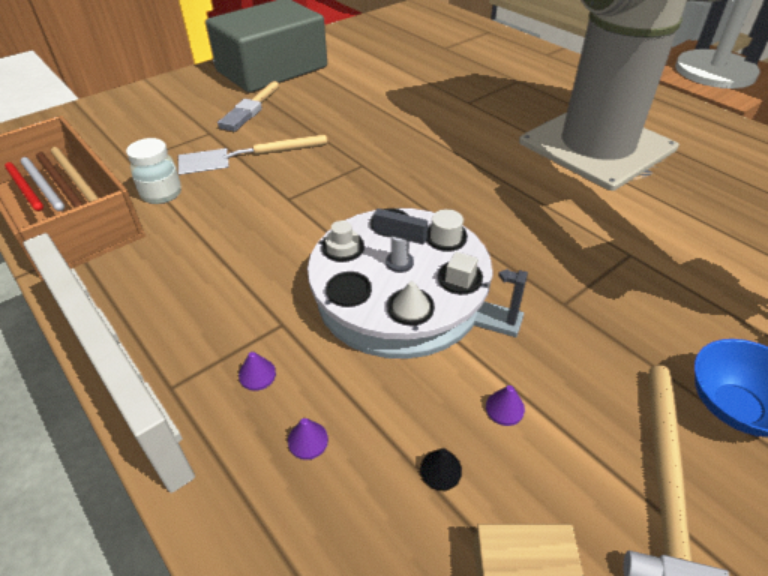

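The top view shows the disc centred near (393,373), with the bar at (397,367) running from (372,379) to (423,355). The cone is at (340,338), the square block is at the pointer cup (338,401), and the post is at (297,424). Going from the cone to the pointer is upper-left to lower-left, which is counter-clockwise from above (+60°).

```bash
cat > h.py <<'E'
import numpy as np,cv2
from scipy.spatial.transform import Rotation as Ro
def cloud(c):
    v,u=np.mgrid[:384,:512]; d=c["depth"]; K=c["mtx"]
    P=np.stack([(u-K[0,2])/K[0,0]*d,(v-K[1,2])/K[1,1]*d,d],-1)
    return (P-c["t"])@c["R"]
def bar(c,ctr=None):
    P=cloud(c); m=(P[...,2]>.125)&(P[...,2]<.15)&(c["depth"]>0)
    if ctr is None: m[:,:]&=True
    else: m&=np.hypot(P[...,0]-ctr[0],P[...,1]-ctr[1])<.06
    return P[m]
E
python3 - <<'E'
from h import *
from plant import robot
c=dict(np.load("top.npz")); P=cloud(c)
for n,(x,y) in dict(bar=(397,367),e1=(372,379),e2=(423,355),cone=(340,338),block=(338,401),post=(290,426),disc=(393,400)).items(): print(n,P[int(y/1.5),int(x/1.5)].round(3))
b=bar(c,P[int(367/1.5),int(397/1.5)])
r=cv2.minAreaRect((b[:,:2]*1000).astype(np.float32)); print(len(b),r,b[:,2].mean())
q=cv2.boxPoints(r);print(q)
# disc rim fit
ctr=np.array(r[0])/1000
m=(abs(P[...,2]-.060)<.006)&(np.hypot(P[...,0]-ctr[0],P[...,1]-ctr[1])<.15)
print(cv2.minEnclosingCircle((P[m][:,:2]*1000).astype(np.float32)))
s=robot.read_state(); R=Ro.from_rotvec(s["orientation"]).as_matrix(); print(R.round(3))
E
```

```text
bar [0.554 0.06  0.142]
e1 [0.54  0.089 0.14 ]
e2 [0.576 0.016 0.059]
cone [0.594 0.131 0.103]
block [0.513 0.132 0.092]
post [0.482 0.193 0.091]
disc [0.515 0.058 0.061]
291 ((553.5691528320312, 59.21580123901367), (13.955390930175781, 69.39263916015625), 28.572282791137695) 0.13926056142020346
[[530.8471    86.3494  ]
 [564.03534   25.407791]
 [576.2912    32.0822  ]
 [543.10297   93.02381 ]]
((553.864990234375, 58.74024200439453), 124.68539428710938)
[[-0.974  0.228 -0.001]
 [ 0.228  0.974 -0.002]
 [ 0.    -0.002 -1.   ]]
```

The numbers agree: the axis is at (0.5537, 0.059), the bar measures 14x69 mm with its top at 0.14, and its long axis is at -61.4°. The cone is at 61° and the mark at about 119°, so +60°. The tool's y must go from 76.8° to 28.6°. I'll travel first.

Call:
drive_tool(moves=[93, -15, -12, 0, 0, 0, 0, 93, -33, -26, 0, 0, 0, 0, 93, -35, -28, 0, 0, 0, 0, 93, -35, -28, 0, 0, 0, 0, 93, -35, -28, 0, 0, 0, 0, 93, -35, -28, 0, 0, 0, 0, 93, -35, -28, 0, 0, 0, 0, 93, -35, -28, 0, 0, 0, 0])

```text
t: 0.9
tool_pos: [0.3415, 0.3232, 0.4044]
orientation: [-0.36, -3.121, 0.0]
force: [-0.0, 0.3, 0.5]
opening: 0.093
gripper_force: 0.0
```

Call:
drive_tool(moves=[93, -35, -28, 0, 0, 0, 0, 93, -35, -28, 0, 0, 0, 0, 93, -35, -28, 0, 0, 0, 0, 93, -35, -28, 0, 0, 0, 0, 93, -35, -28, 0, 0, 0, 0, 93, -35, -28, 0, 0, 0, 0, 93, -33, -26, 0, 0, 0, 0, 93, -15, -10, 0, 0, 0, 0])

```text
t: 1.7
tool_pos: [0.547, 0.0645, 0.4041]
orientation: [-0.365, -3.12, 0.001]
force: [0.1, 1.1, -0.7]
opening: 0.0931
gripper_force: 0.0
```

Call:
drive_tool(moves=[93, 0, 0, 0, 0, 0, 3, 93, 0, 0, 0, 0, 0, 7, 93, 0, 0, 0, 0, 0, 7, 93, 0, 0, 0, 0, 0, 7, 93, 0, 0, 0, 0, 0, 7, 93, 0, 0, 0, 0, 0, 7, 93, 0, 0, 0, 0, 0, 7, 93, 0, 0, 0, 0, 0, 3])

```text
t: 2.5
tool_pos: [0.5454, 0.0681, 0.4043]
orientation: [-1.604, -2.7, 0.0]
force: [-0.6, 0.1, -0.3]
opening: 0.0929
gripper_force: 0.0
```

```bash
cat >> h.py <<'E'
def err(s,xyz=(.5537,.059,.299),yaw=28.6):
    R=Ro.from_rotvec(s["orientation"]).as_matrix()
    return ((R.T@(np.array(xyz)-s["tool_pos"]))*1000).round(1), "yaw",np.degrees(np.arctan2(R[1,1],R[0,1])).round(2),"zax",R[:,2].round(4)
E
python3 - <<'E'
from h import *
from plant import robot
s=robot.read_state();print(s["t"],s["tool_pos"],err(s),s["q"])
E
```

```text
2.5 [0.54538539 0.0681283  0.40433379] (array([-12.1,   3. , 105.3]), 'yaw', np.float64(28.6), 'zax', array([-1.e-03,  2.e-04, -1.e+00])) [ 3.08895355e-02 -4.96375686e-03  1.62998852e+00  2.70949198e-04
  1.51754103e+00 -4.68229280e-01]
```

Call:
drive_tool(moves=[93, -6, 1.5, 0, 0, 0, 0, 93, -6, 1.5, 10, 0, 0, 0, 93, 0, 0, 20, 0, 0, 0, 93, 0, 0, 20, 0, 0, 0, 93, 0, 0, 20, 0, 0, 0, 93, 0, 0, 20, 0, 0, 0, 93, 0, 0, 10, 0, 0, 0, 93, 0, 0, 5, 0, 0, 0])

```text
t: 3.3
tool_pos: [0.5537, 0.0582, 0.2979]
orientation: [-1.596, -2.703, 0.002]
force: [0.5, -0.1, 0.8]
opening: 0.093
gripper_force: 0.0
```

```bash
python3 - <<'E'
from h import *
from plant import robot
c=robot.read_camera("scene"); cv2.imwrite("pics/s1.png",cv2.resize(c["color"][60:260,150:400,::-1],(750,600)))
s=robot.read_state();print(s["t"],s["tool_pos"],err(s),s["force"])
E
```

```text
3.35 [0.55377348 0.05825758 0.29803685] (array([ 0.7,  0.3, -1. ]), 'yaw', np.float64(28.86), 'zax', array([-0.0022, -0.    , -1.    ])) [-1.40719344 -0.08638011 -0.02989095]
```

View pics/s1.png

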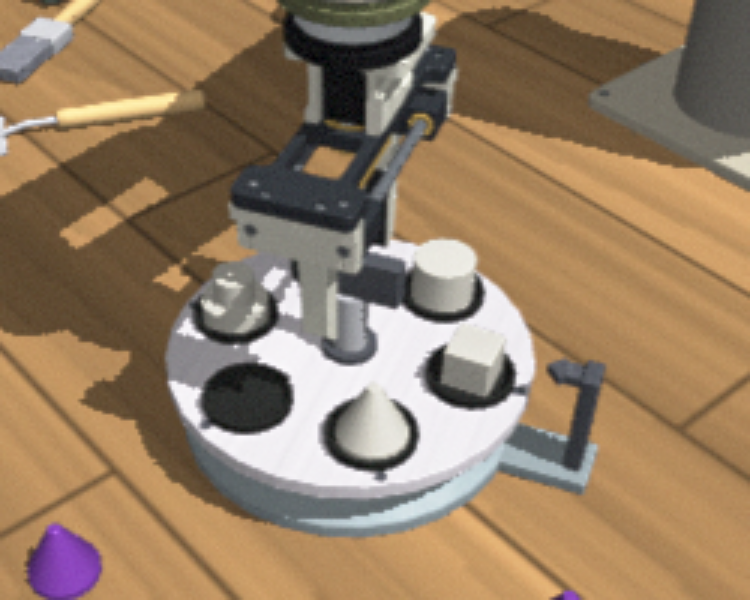

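The fingers straddle the bar, with the front finger at (320,300), clear of all the casts. The cone is upright at (373,425). Now I'll close softly, then firm up.

Call:
drive_tool(moves=[40, 0, 0, 0, 0, 0, 0, 40, 0, 0, 0, 0, 0, 0, 25, 0, 0, 0, 0, 0, 0, 22, 0, 0, 0, 0, 0, 0, 18, 0, 0, 0, 0, 0, 0, 10, 0, 0, 0, 0, 0, 0, 10, 0, 0, 0, 0, 0, 0, 10, 0, 0, 0, 0, 0, 0], grip_force=10)

```text
t: 4.15
tool_pos: [0.5541, 0.0584, 0.2997]
orientation: [-1.598, -2.705, 0.0]
force: [-0.2, 0.3, -0.2]
opening: 0.0337
gripper_force: 0.0
```

Call:
drive_tool(moves=[5, 0, 0, 0, 0, 0, 0, 5, 0, 0, 0, 0, 0, 0, 5, 0, 0, 0, 0, 0, 0, 5, 0, 0, 0, 0, 0, 0], grip_force=45)

```text
t: 4.55
tool_pos: [0.5542, 0.0585, 0.2997]
orientation: [1.598, 2.704, 0.0]
force: [1.6, 1.2, -0.8]
opening: 0.0134
gripper_force: 45.0
```

Gripped at 14 mm. Now I'll turn counter-clockwise from above (negative about tool z), with a smooth ramp.

Call:
drive_tool(moves=[5, 0, 0, 0, 0, 0, -0.5, 5, 0, 0, 0, 0, 0, -1, 5, 0, 0, 0, 0, 0, -1.5, 5, 0, 0, 0, 0, 0, -2, 5, 0, 0, 0, 0, 0, -2.5, 5, 0, 0, 0, 0, 0, -2.5, 5, 0, 0, 0, 0, 0, -2.5, 5, 0, 0, 0, 0, 0, -2.5])

```text
t: 5.35
tool_pos: [0.5543, 0.0585, 0.2997]
orientation: [1.227, 2.892, 0.001]
force: [4.1, 2.1, -2.4]
opening: 0.0136
gripper_force: 45.0
```

Call:
drive_tool(moves=[5, 0, 0, 0, 0, 0, -2.5, 5, 0, 0, 0, 0, 0, -2.5, 5, 0, 0, 0, 0, 0, -2.5, 5, 0, 0, 0, 0, 0, -2.5, 5, 0, 0, 0, 0, 0, -2.5, 5, 0, 0, 0, 0, 0, -2.5, 5, 0, 0, 0, 0, 0, -2.5, 5, 0, 0, 0, 0, 0, -2.5])

```text
t: 6.15
tool_pos: [0.5544, 0.0587, 0.2997]
orientation: [0.706, 3.06, 0.001]
force: [4.6, 3.3, -3.8]
opening: 0.0136
gripper_force: 45.0
```

```bash
python3 - <<'E'
from h import *
from plant import robot
c=robot.read_camera("scene"); cv2.imwrite("pics/s2.png",cv2.resize(c["color"][60:260,150:400,::-1],(750,600)))
s=robot.read_state();print(s["t"],err(s),s["force"],s["wrist_torque"],s["opening"])
E
```

```text
6.2 (array([ 0.7, -0.1,  0.7]), 'yaw', np.float64(64.2), 'zax', array([ 1.1e-03,  7.0e-04, -1.0e+00])) [ 5.5058965   2.4606056  -3.87657416] [ 0.43406511 -0.72316342  0.27024759] 0.01374814841515659
```

View pics/s2.png

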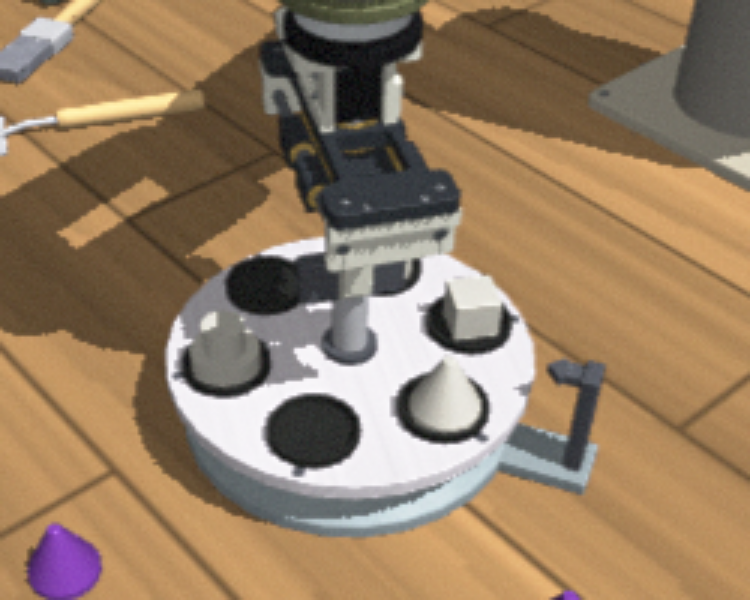

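The disc turns with the bar. The cone is upright at (447,395), about 35° round and heading for the pointer. About 24.5° remain.

Call:
drive_tool(moves=[5, 0, 0, 0, 0, 0, -2.5, 5, 0, 0, 0, 0, 0, -2.5, 5, 0, 0, 0, 0, 0, -2.5, 5, 0, 0, 0, 0, 0, -2.5, 5, 0, 0, 0, 0, 0, -2.5, 5, 0, 0, 0, 0, 0, -2.5, 5, 0, 0, 0, 0, 0, -2.5, 5, 0, 0, 0, 0, 0, -2.5])

```text
t: 7.0
tool_pos: [0.5544, 0.0589, 0.2997]
orientation: [0.164, 3.136, 0.002]
force: [5.4, 3.4, -4.1]
opening: 0.0137
gripper_force: 45.0
```

Call:
drive_tool(moves=[5, 0, 0, 0, 0, 0, -2, 5, 0, 0, 0, 0, 0, -1.5, 5, 0, 0, 0, 0, 0, -1, 5, 0, 0, 0, 0, 0, 0, 5, 0, 0, 0, 0, 0, 0])

```text
t: 7.5
tool_pos: [0.5544, 0.059, 0.2997]
orientation: [0.043, 3.14, 0.002]
force: [5.5, 4.0, -4.0]
opening: 0.014
gripper_force: 45.0
```

```bash
python3 - <<'E'
from h import *
from plant import robot
s=robot.read_state();print(s["t"],err(s),s["force"],s["wrist_torque"],s["opening"])
c=robot.read_camera("top"); P=cloud(c); d=P[...,:2]-[.5537,.059]; r=np.hypot(d[...,0],d[...,1])
m=(abs(r-.085)<.03)&(P[...,2]>.085)&(P[...,2]<.112)&(c["depth"]>0)
n,l,st,ce=cv2.connectedComponentsWithStats(m.astype(np.uint8))
for i in range(1,n):
  if st[i,4]>8: p=P[l==i]; v=p.mean(0)[:2]-[.5537,.059]; print(st[i,4],np.degrees(np.arctan2(v[1],v[0])).round(1),np.hypot(*v).round(3),p[:,2].max().round(3))
E
```

```text
7.5 (array([0.7, 0. , 0.7]), 'yaw', np.float64(88.44), 'zax', array([ 0.0012,  0.0011, -1.    ])) [ 5.50249339  3.96498851 -3.98496949] [ 0.65604694 -0.8128359   0.01110203] 0.013955309659369112
20 115.3 0.095 0.094
182 -127.4 0.09 0.099
284 178.3 0.086 0.094
```

Turned 60° with almost no torque left, so it sits at the detent. Release gently and lift.

Call:
drive_tool(moves=[16, 0, 0, 0, 0, 0, 0, 20, 0, 0, 0, 0, 0, 0, 26, 0, 0, 0, 0, 0, 0, 32, 0, 0, 0, 0, 0, 0, 40, 0, 0, 0, 0, 0, 0, 50, 0, 0, 0, 0, 0, 0, 50, 0, 0, 0, 0, 0, 0, 50, 0, 0, 0, 0, 0, 0], grip_force=10)

```text
t: 8.35
tool_pos: [0.5541, 0.0584, 0.2997]
orientation: [-0.046, -3.141, -0.0]
force: [0.6, -0.4, 0.1]
opening: 0.0499
gripper_force: 0.0
```

Call:
drive_tool(moves=[50, 0, 0, -5, 0, 0, 0, 50, 0, 0, -15, 0, 0, 0, 50, 0, 0, -20, 0, 0, 0, 50, 0, 0, -20, 0, 0, 0, 50, 0, 0, -20, 0, 0, 0, 50, 0, 0, -20, 0, 0, 0, 50, 0, 0, -10, 0, 0, 0, 50, 0, 0, 0, 0, 0, 0])

```text
t: 9.15
tool_pos: [0.5546, 0.0585, 0.4126]
orientation: [0.046, 3.137, 0.0]
force: [0.4, 0.4, 0.1]
opening: 0.0502
gripper_force: 0.0
```

```bash
python3 - <<'E'
from h import *
from plant import robot
s=robot.read_state();print(s["t"],s["tool_pos"],s["force"],s["opening"])
c=robot.read_camera("scene"); cv2.imwrite("pics/s3.png",cv2.resize(c["color"][60:260,150:400,::-1],(750,600)))
b=bar(c,(.5537,.059)); print(cv2.minAreaRect((b[:,:2]*1000).astype(np.float32)))
E
```

```text
9.15 [0.55459581 0.05845016 0.41256623] [0.42383197 0.38990951 0.05654381] 0.050199583659393025
((555.11474609375, 59.57170867919922), (16.400535583496094, 70.67565155029297), 87.77550506591797)
```

View pics/s3.png

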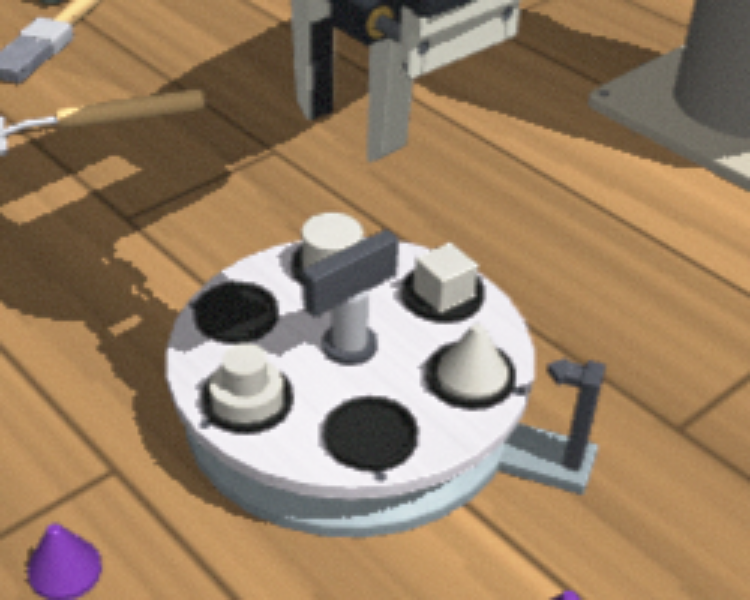

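The cone stands upright in its cup at (473,365), in front of the pointer beak at (560,372). The bar reads about 88°, so the table is clicked in, and the gripper is clear.

```bash
python3 -c "
from plant import robot
print(robot.close_job())"
```

```text
the job is handed in; nothing more can be done
None
```

The table was turned one click counter-clockwise and rests clicked in, with the cone upright and untouched at the pointer; I handed the job in at about 9 s, and no verdict came back.

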